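Scrape both faces of a slide block and fit it on its crank pin

TASK

Take the bronze slide block out of the tipped bin and draw its nipple-side face past the sprung scraper blade from right to left (as you face the blade edge), pressed so that the blade gives; then turn the block half round and draw the opposite face past the blade the same way. Finally slide the block, nipple up, down over the upright crank pin without letting it fall and leave it seated on the disc; push no harder than 25 N on the scraper and do not disturb the loose parts on the ledge.

Things in the scene. Friction and masses are not known exactly. Their poses are not given: they have to be found in the camera images.
- slide_block: Bronze block 36 (x) by 54 (y) by 36 mm (z, up), 20 mm bore right through along z, 0.5 kg. Origin: centre of underside. Working faces: x = +18 and x = -18 mm. A steel nipple (6 mm wide, 7 high) on top at x +14, y +16 mm marks the +x face. Starts in the tipped bin, underside on its floor, -x face on its front wall, so z leans 35 degrees towards the robot. Grip it across y.
- face_a (a point): Centre of the nipple-side working face (own x = +18 mm, 18 mm above the underside); axes as the block's.
- face_b (a point): Centre of the other working face (own x = -18 mm, 18 mm above the underside); axes as the block's.
- bin_bay: Grey steel bay, bin tipped 35 degrees forward. Origin: on the ledge, 28 mm below the bin's inner front bottom corner, mid width; x points into the bay. Bin inside 200 wide, 98 deep, front wall 28 mm; floor rises along +x. Narrow shelf above: x +22 to +67, underside 170 mm up; side walls at y +-122 from x +35 mm. It blocks a vertical gripper: come in tilted, along the bin's lean.
- scraper: Fixed steel scraper: base plate 100 x 80 x 8 mm, bent bracket 78 mm high, sprung blade with an upright rounded edge 8 mm wide, 22 to 68 mm above the ledge. Origin: on the ledge below the edge at rest. Work comes from own -x; +x is the push-in direction; +y is left as seen facing the edge. The plate starts 2 mm behind the edge; the ledge before it is free.
- blade (a joint): How far the sprung blade is pushed in along the scraper's +x: 0 at rest, 0.012 m at its stop; about 2 N to start, 5 N at 5 mm.
- crank_pin: Fixed crank web: steel disc 90 mm diameter and 12 mm thick with a short arm towards own +x and an upright pin, 17 mm diameter with a tapered top, in its centre, tip 56 mm above the ledge. Origin: on the ledge on the pin's axis; z up.
- diaphragm: Black rubber pump diaphragm disc, 90 mm diameter, 12 mm high, lying loose; leave alone. Origin: centre of underside.
- gland_1: Loose bronze packing gland, 34 x 62 x 9 mm flange with a 32 mm sleeve up to 29 mm height; leave alone. Origin: centre of underside.
- gland_2: A second packing gland of the same size; leave alone. Origin: centre of underside.
- nozzle: Stubby copper injector nozzle standing upright, 28 mm diameter, 50 mm high; leave alone. Origin: centre of underside.

How it is judged:
On the way, in this order (a step that is already met when the one before it is completed fails the run):
1. The block is lifted out of the tipped bin (at least 80 mm from where it lay) (distance of slide_block from where it was at the start of the episode above 0.08 m), for 0.1 s.
2. Nipple-side face presses the blade in over 2 mm. Start of pass: block middle 14 to 27 mm right of the edge; upright, square within 8 degrees, face centre 30 to 62 mm up (value of joint blade above 0.002 m and contact force between slide_block and scraper above 0.5 N and x of face_a in the frame of scraper between 0 and 0.013 m and y of face_a in the frame of scraper between -0.027 and -0.014 m and z of face_a in the frame of scraper between 0.03 and 0.062 m and angle between the x axis of slide_block and the x axis of scraper, either way round below 0.15 rad and angle between slide_block's own z axis and vertical below 0.15 rad), for 0.1 s.
3. Nipple-side face presses the blade in over 2 mm. Mid-pass: block middle within 7 mm of the edge; upright, square within 8 degrees, face centre 30 to 62 mm up (value of joint blade above 0.002 m and contact force between slide_block and scraper above 0.5 N and x of face_a in the frame of scraper between 0 and 0.013 m and y of face_a in the frame of scraper between -0.007 and 0.007 m and z of face_a in the frame of scraper between 0.03 and 0.062 m and angle between the x axis of slide_block and the x axis of scraper, either way round below 0.15 rad and angle between slide_block's own z axis and vertical below 0.15 rad), for 0.1 s.
4. Nipple-side face presses the blade in over 2 mm. End of pass: block middle 14 to 27 mm left of the edge; upright, square within 8 degrees, face centre 30 to 62 mm up (value of joint blade above 0.002 m and contact force between slide_block and scraper above 0.5 N and x of face_a in the frame of scraper between 0 and 0.013 m and y of face_a in the frame of scraper between 0.014 and 0.027 m and z of face_a in the frame of scraper between 0.03 and 0.062 m and angle between the x axis of slide_block and the x axis of scraper, either way round below 0.15 rad and angle between slide_block's own z axis and vertical below 0.15 rad), for 0.1 s.
5. Half turn, then the other face presses the blade in over 2 mm. Start of pass: block middle 14 to 27 mm right of the edge; upright, square within 8 degrees, face centre 30 to 62 mm up (value of joint blade above 0.002 m and contact force between slide_block and scraper above 0.5 N and x of face_b in the frame of scraper between 0 and 0.013 m and y of face_b in the frame of scraper between -0.027 and -0.014 m and z of face_b in the frame of scraper between 0.03 and 0.062 m and angle between the x axis of slide_block and the x axis of scraper, either way round below 0.15 rad and angle between slide_block's own z axis and vertical below 0.15 rad), for 0.1 s.
6. Half turn, then the other face presses the blade in over 2 mm. Mid-pass: block middle within 7 mm of the edge; upright, square within 8 degrees, face centre 30 to 62 mm up (value of joint blade above 0.002 m and contact force between slide_block and scraper above 0.5 N and x of face_b in the frame of scraper between 0 and 0.013 m and y of face_b in the frame of scraper between -0.007 and 0.007 m and z of face_b in the frame of scraper between 0.03 and 0.062 m and angle between the x axis of slide_block and the x axis of scraper, either way round below 0.15 rad and angle between slide_block's own z axis and vertical below 0.15 rad), for 0.1 s.
7. Half turn, then the other face presses the blade in over 2 mm. End of pass: block middle 14 to 27 mm left of the edge; upright, square within 8 degrees, face centre 30 to 62 mm up (value of joint blade above 0.002 m and contact force between slide_block and scraper above 0.5 N and x of face_b in the frame of scraper between 0 and 0.013 m and y of face_b in the frame of scraper between 0.014 and 0.027 m and z of face_b in the frame of scraper between 0.03 and 0.062 m and angle between the x axis of slide_block and the x axis of scraper, either way round below 0.15 rad and angle between slide_block's own z axis and vertical below 0.15 rad), for 0.1 s.
At the end, for the whole second after the job is handed in: The slide block sits over the crank pin, nipple up, fully down on the disc (underside within 2.5 mm of it, centred within 3 mm, upright within 3 degrees), at rest, and the blade has sprung back (horizontal distance between slide_block and crank_pin below 0.003 m and z of slide_block in the frame of crank_pin below 0.0145 m and angle between slide_block's own z axis and vertical below 0.06 rad and linear speed of slide_block below 0.02 m/s and value of joint blade below 0.0015 m); the robot touches nothing.
It fails at once if The block pushes on the scraper with more than 25 N (contact force between slide_block and scraper above 25 N).
It fails at once if The block is let fall down the pin (faster than 0.4 m/s once the pin is inside it) (linear speed of slide_block above 0.4 m/s and horizontal distance between slide_block and crank_pin below 0.006 m and z of slide_block in the frame of crank_pin below 0.055 m).
It fails at once if The diaphragm disc, a packing gland or the nozzle is moved by more than 20 mm (distance of any of diaphragm, gland_1, gland_2, nozzle from where it was at the start of the episode above 0.02 m).
It also fails if it takes over 72 s, if anything falls off the work surface, if the arm or the gripper's body presses on something with over 40 N, if the wrist force passes 120 N, or if a joint passes its speed limit or range.

ROBOT

A 6-joint arm with a two-finger parallel gripper is mounted at the origin on the work surface. World frame = base frame: x ahead of the robot, y to its left, z up, the work surface at z = 0. Lengths are in m, angles in rad, forces in N, time in s.
With the tool pointing down it reaches from about 0.325 to 0.85 m from the base axis. Payload 4.4 kg.
Tool frame: the origin (TCP) lies between the finger pads; the fingertips stand 19 mm ahead of it and the grasp point (between the pads) is the TCP; x points along the fingers, y is the direction in which the jaws open and shut, and the axes are right-handed (so a half turn about x gives the same grasp; the last joint's range is limited). The gripper opens to 94 mm and grips with 3 to 60 N. Pads are 16 mm wide; open, the fingers measure 119 mm over their backs; the gripper's body (75 mm by 177 mm) begins 78 mm behind the grasp point.
Start: joints at [0.993, 0.207, 1.542, -0, 1.393, -0.15], TCP at [0.239, 0.523, 0.224] pointing down, gripper open.
Joint ranges: [-2.73, 2.73], [-0.86, 2.22], [0.23, 2.46], [-1.11, 4.25], [0.08, 2.63], [-2.82, 2.82]. Speed limits (rad/s): [2.79, 2.79, 3.14, 3.14, 3.14, 3.14].

INTERFACE

Orientations are given as a unit quaternion [w, x, y, z].
In Python, from rig import robot gives the robot as it stands.
- The arm moves only by the tool step_arm, never from a script. Its argument "rows" is text: rows parted by semicolons, each of 7 numbers parted by spaces: the turn, a rotation vector about the tool's x, y, z in rad, then the shift along the tool's x, y, z in m, then the finger opening in m, from 0 to 0.094. A call has exactly 8 rows; each row is the pose to reach, as a shift and turn from the pose commanded when the call began, along the tool's axes at that moment; what a row does not reach only later rows make up. A row lasts 1/12 s, in which the tool goes at most 41.7 mm and 7.16 degrees, less where a joint would pass 70% of its speed; a pose out of reach is approached as far as the arm can. A call with a gripper value outside its range is refused whole. The fingers move at their own pace and stop on an object; "squeeze" is the grip in N (left out, the last holds). Time passes only in rows, so rows that repeat a pose let the fingers close, or fill a call up. It gives the time, the measured TCP pose, the force and the opening at its end, in the units of the state.
- robot.state(): the state, without advancing time (a new reading comes with each control period).
- robot.grab_frame(name): name is "side" or "top" or "wrist"; returns the picture (384x512x3 uint8, red, green, blue); there is no depth.
- robot.camera_info(name): a dict with "intrinsics" (3x3 intrinsics, pixels), "dist" ([k1, k2, p1, p2, k3] as OpenCV has them; the pictures are not rectified), "view" (4x4, takes a point from world to camera coordinates). Camera axes: x right, y down, z forward; pixel columns grow to the right and rows downward; lengths in m; the calibration is good to about 2 mm. A picture is of the moment at which its call begins: read the wrist's pose just before it. camera_info takes no time and is no camera call; for the wrist camera it gives the pose at the moment of the call.
- robot.finish_job(): hands the job in, once; it reports no verdict.
The state is a dict: "clock": time; "qpos": joint angles; "qvel": joint speeds; "effort": joint torques, N m; "position": TCP position; "tcp_rot": TCP orientation; "force": force on the tool from outside, world axes, zero at the start; "ft_torque": the same for the moment, N m; "finger_gap": opening from 0.0 (shut) to 1.0 (fully open).
Only numpy, scipy, OpenCV 4.12 (cv2) and the standard library are available. Lean on these libraries where they do the work, as an engineer would, in place of code of your own. Each camera call takes 0.05 s, during which the arm holds its last target. There are 200 camera calls.

## Working session

There is one attempt and no reset: what is moved stays moved. The work goes in short steps, Python scripts to look and compute and a tool call to move; the robot and the scene stay as the last step left them, time stands still between calls to the robot, and variables do not carry over. Pictures are saved under pics/ and viewed, about 8 in all and at most 12, crops included, and the job is handed in when it is done.

Besides the shell and the picture viewer there is one more tool, called by a JSON object that holds its "fn" and its "kwargs". step_arm: Moves the arm, as the interface text tells. Its arguments: {"type":"object","properties":{"rows":{"type":"string"},"squeeze":{"type":"number"}},"required":["rows"]}

```bash
ls; mkdir -p pics; python3 - <<'E'
from rig import robot
import cv2,numpy as np
print(robot.state())
for n in("side","top","wrist"):
    c=robot.camera_info(n);print(n,np.round(c["intrinsics"],2).tolist(),c["dist"],np.round(c["view"],4).tolist())
    cv2.imwrite(f"pics/{n}0.png",robot.grab_frame(n)[:,:,::-1])
a=cv2.imread("pics/side0.png");b=cv2.imread("pics/top0.png")
E
```

```text
pics
{'clock': 0.0, 'qpos': array([ 9.92545691e-01,  2.07431517e-01,  1.54290101e+00,  1.65128873e-06,
        1.39351630e+00, -1.50505636e-01]), 'qvel': array([0.00122281, 0.00029347, 0.00015891, 0.00097352, 0.00048009,
       0.00017818]), 'effort': array([-1.82951940e-04, -3.70867503e+01, -2.81420946e+01,  6.97613857e-02,
        3.59616720e-02, -1.82772092e-04]), 'position': array([0.23811978, 0.52255361, 0.22330935]), 'tcp_rot': array([ 0.69071102,  0.14933532,  0.69128063, -0.15082552]), 'force': array([-0.3917317 ,  0.24710748,  0.06130209]), 'ft_torque': array([ 0.00834503,  0.02165492, -0.01945642]), 'finger_gap': 0.9972932866143412}
side [[364.59, 0.0, 251.68], [0.0, 364.59, 195.25], [0.0, 0.0, 1.0]] [-0.01194391  0.          0.          0.          0.        ] [[0.9084, -0.4176, -0.0206, -0.487], [-0.2414, -0.4834, -0.8415, 0.1844], [0.3415, 0.7694, -0.5399, 0.7389], [0.0, 0.0, 0.0, 1.0]]
top [[378.9, 0.0, 251.22], [0.0, 378.9, 181.7], [0.0, 0.0, 1.0]] [-0.01281191  0.          0.          0.          0.        ] [[-0.0032, -0.9999, -0.0122, -0.0078], [-0.9928, 0.0047, -0.1195, 0.5414], [0.1195, 0.0118, -0.9928, 0.8686], [0.0, 0.0, 0.0, 1.0]]
wrist [[320.61, 0.0, 250.86], [0.0, 320.61, 196.16], [0.0, 0.0, 1.0]] [-0.00373136  0.          0.          0.          0.        ] [[0.4147, 0.91, -0.0021, -0.5732], [0.8825, -0.4017, 0.2445, -0.0255], [0.2217, -0.1032, -0.9696, 0.3889], [0.0, 0.0, 0.0, 1.0]]
```

View pics/top0.png

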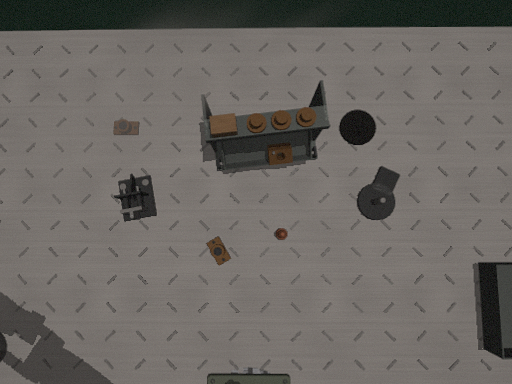

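View pics/side0.png

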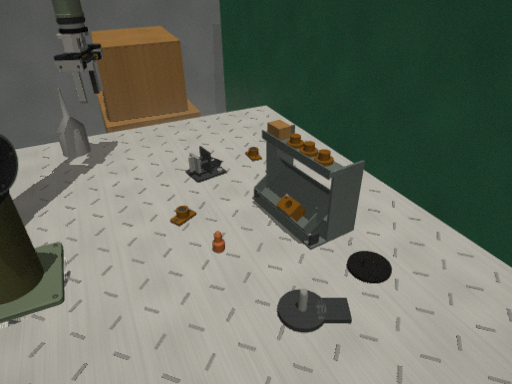

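```bash
cat > h.py <<'E'
import numpy as np,cv2
from rig import robot
def ray(c,u,v):
    K=np.array(c["intrinsics"]);V=np.array(c["view"])
    p=cv2.undistortPoints(np.array([[[u,v]]],float),K,np.array(c["dist"]))[0,0]
    R=V[:3,:3];return -R.T@V[:3,3],R.T@np.array([p[0],p[1],1.])
def plane(c,u,v,z):
    o,d=ray(c,u,v);return o+d*(z-o[2])/d[2]
def proj(c,P):
    V=np.array(c["view"]);return cv2.projectPoints(np.atleast_2d(np.array(P,float)),cv2.Rodrigues(V[:3,:3])[0],V[:3,3],np.array(c["intrinsics"]),np.array(c["dist"]))[0][:,0]
def tri(rays):
    A=0;b=0
    for o,d in rays:
        d=d/np.linalg.norm(d);M=np.eye(3)-np.outer(d,d);A=A+M;b=b+M@o
    return np.linalg.solve(A,b)
E
python3 - <<'E'
import cv2,numpy as np
t=cv2.imread("pics/top0.png");s=cv2.imread("pics/side0.png");w=cv2.imread("pics/wrist0.png")
def cr(i,x,y,a,b,W,H):return cv2.convertScaleAbs(cv2.resize(i[y:y+b,x:x+a],(W,H),interpolation=cv2.INTER_CUBIC),alpha=1.4,beta=10)
o=np.zeros((600,800,3),np.uint8)
o[:300,:400]=cr(t,195,78,140,105,400,300)
o[:300,400:600]=cr(t,105,160,60,90,200,300)
o[:300,600:]=cr(t,350,150,60,90,200,300)
o[300:,:400]=w[::,::] if 0 else cr(w,0,0,512,384,400,300)
o[300:,400:600]=cr(s,175,130,60,90,200,300)
o[300:,600:]=cr(s,250,170,110,165,200,300)
cv2.imwrite("pics/c1.png",o)
E
```

```text
(no output)
```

View pics/c1.png

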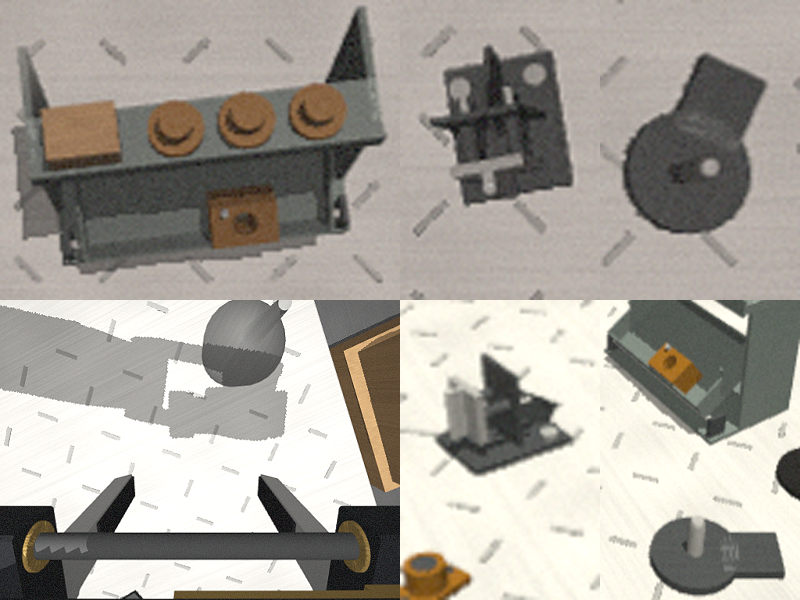

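```bash
python3 - <<'E'
from h import *
t=robot.camera_info("top");s=robot.camera_info("side");np.set_printoptions(precision=4,suppress=True)
print("bore top",plane(t,280.8,155.7,.0678),tri([ray(t,280.8,155.7),ray(s,290.2,206.9)]))
a=plane(t,124.5,221.5,.008);b=plane(t,156.9,215.5,.008);c=plane(t,148+.9-10-.5,174,.008)
p=[plane(t,105+x/3.333,160+y/3.333,.008) for x,y in[(45,72),(153,50),(173,185),(65,205)]]
print("plate",np.array(p),"front mid",(p[2]+p[3])/2,"edge top",plane(t,131.7,217,.068))
d=(p[0]+p[1]-p[2]-p[3]);print("len",np.linalg.norm(d)/2,"yaw",np.arctan2(d[1],d[0]),"yaw2",np.arctan2(*( (p[3]-p[2])[[0,1]]*[-1,1])))
print("disc",plane(t,375.8,201.3,.012),"tip",plane(t,383,200.1,.056),tri([ray(t,383,200.1),ray(s,304,290)]))
l=plane(t,195+65/2.857,78+265/2.857,.05);r=plane(t,195+345/2.857,78+238/2.857,.05);print("front",l,r)
l=plane(t,195+30/2.857,78+178/2.857,.17);r=plane(t,195+383/2.857,78+143/2.857,.17);print("shelf",l,r,np.arctan2((r-l)[0],-(r-l)[1]))
for n,u,v in(("nozzle",281,234),("gl1",218,251),("gl2",126,128),("diaph",357,127)):print(n,plane(t,u,v,.02))
E
```

```text
bore top [ 0.5971 -0.0786  0.0678] [ 0.5991 -0.0794  0.0605]
plate [[0.5461 0.3166 0.008 ]
 [0.5621 0.237  0.008 ]
 [0.4628 0.2195 0.008 ]
 [0.4485 0.2982 0.008 ]] front mid [0.4556 0.2588 0.008 ] edge top [0.4577 0.2613 0.068 ]
len 0.10006082400792081 yaw 0.18013050635241185 yaw2 0.17966143917438956
disc [ 0.4948 -0.3099  0.012 ] tip [ 0.4946 -0.3126  0.056 ] [ 0.4946 -0.3115  0.0596]
front [0.5655 0.0682 0.05  ] [ 0.5867 -0.1614  0.05  ]
shelf [0.6104 0.0816 0.17  ] [ 0.6345 -0.1709  0.17  ] 0.09497230157767873
nozzle [ 0.4177 -0.0799  0.02  ]
gl1 [0.3783 0.0693 0.02  ]
gl2 [0.6778 0.2988 0.02  ]
diaph [ 0.6765 -0.2692  0.02  ]
```

```bash
cat >> h.py <<'E'
from scipy.spatial.transform import Rotation as Ro
def cur(st=None):
    st=st or robot.state();q=st["tcp_rot"];return st["position"],Ro.from_quat([q[1],q[2],q[3],q[0]])
def Rt(ang,tilt=0,heading=None):
    "tool-y world angle; tilt of tool x from down toward heading (ang-90deg)"
    h=ang-np.pi/2 if heading is None else heading
    x=np.array([np.sin(tilt)*np.cos(h),np.sin(tilt)*np.sin(h),-np.cos(tilt)]);y=np.array([np.cos(ang),np.sin(ang),0])
    return Ro.from_matrix(np.c_[x,y,np.cross(x,y)])
def go(p,R,p0=None,R0=None):
    a,b=cur();a=a if p0 is None else p0;b=b if R0 is None else R0
    print("rot",np.round((b.inv()*R).as_rotvec(),4),"shift",np.round(b.inv().apply(np.array(p)-a),4))
E
python3 - <<'E'
from h import *
go([.53,-.085,.22],Rt(1.5708+.095,np.radians(35)))
E
```

```text
rot [-0.5057 -0.5975  0.1612] shift [ 0.0042 -0.4319  0.5176]
```

{"fn": "step_arm", "kwargs": {"rows": "-0.505 -0.598 0.161 0.004 -0.432 0.518 0.094; -0.505 -0.598 0.161 0.004 -0.432 0.518 0.094; -0.505 -0.598 0.161 0.004 -0.432 0.518 0.094; -0.505 -0.598 0.161 0.004 -0.432 0.518 0.094; -0.505 -0.598 0.161 0.004 -0.432 0.518 0.094; -0.505 -0.598 0.161 0.004 -0.432 0.518 0.094; -0.505 -0.598 0.161 0.004 -0.432 0.518 0.094; -0.505 -0.598 0.161 0.004 -0.432 0.518 0.094"}}

```text
clock: 0.82
position: [0.379, 0.2231, 0.2195]
tcp_rot: [0.886, -0.024, 0.461, 0.043]
force: [0.5, -0.7, -0.2]
finger_gap: 1.002
```

```bash
python3 - <<'E'
from h import *
s=robot.state();print(s["position"],s["qpos"],s["clock"]);go([.53,-.085,.16],Rt(1.5708+.095,np.radians(35)))
E
```

```text
[0.37898815 0.22314004 0.2194879 ] [ 0.50209515 -0.43818946  2.25001457 -0.32536633  0.78571505 -1.00107526] 0.8167
rot [ 0.004  -0.0007 -0.0008] shift [ 0.1179 -0.3214  0.0639]
```

{"fn": "step_arm", "kwargs": {"rows": "0 0 0 0.118 -0.321 0.064 0.094; 0 0 0 0.118 -0.321 0.064 0.094; 0 0 0 0.118 -0.321 0.064 0.094; 0 0 0 0.118 -0.321 0.064 0.094; 0 0 0 0.118 -0.321 0.064 0.094; 0 0 0 0.118 -0.321 0.064 0.094; 0 0 0 0.118 -0.321 0.064 0.094; 0 0 0 0.118 -0.321 0.064 0.094"}}

```text
clock: 1.48
position: [0.5098, -0.0394, 0.1707]
tcp_rot: [0.887, -0.021, 0.46, 0.042]
force: [1.8, 0.7, 0.8]
finger_gap: 0.999
```

```bash
python3 - <<'E'
from h import *
import json
s=robot.state();c=robot.camera_info("wrist");im=robot.grab_frame("wrist")
print(s["position"],s["qpos"]);cv2.imwrite("pics/w1.png",im[:,:,::-1])
np.savez("w1.npz",view=c["view"])
go([.53,-.085,.16],Rt(1.5708+.095,np.radians(35)))
print(proj(c,[[.597,-.0786,.0678],s["position"]]))
E
```

```text
[ 0.50980436 -0.03944923  0.17073577] [-0.43810188 -0.21608084  2.21339661  0.49645133  0.6605596  -2.42246467]
rot [-0.0059  0.003   0.0088] shift [ 0.0167 -0.0394  0.0051]
[[201.52499096 203.40821615]
 [252.27736822 253.28760234]]
```

View pics/w1.png

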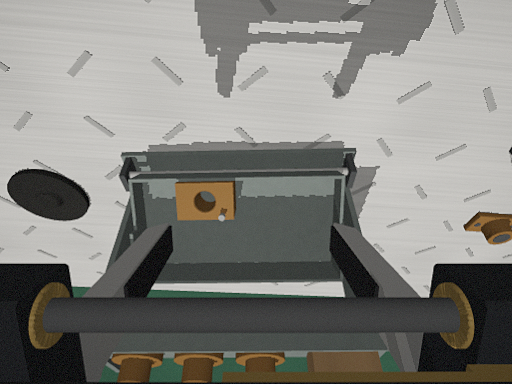

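```bash
python3 - <<'E'
from h import *
c=robot.camera_info("wrist");im=cv2.imread("pics/w1.png")
p=plane(c,204.5,201.5,.0678);print(p)
hsv=cv2.cvtColor(im,cv2.COLOR_BGR2HSV)[160:235,160:250]
m=((hsv[...,0]>5)&(hsv[...,0]<25)&(hsv[...,1]>140)).astype(np.uint8)
k=max(cv2.findContours(m,0,2)[0],key=cv2.contourArea)
print(cv2.approxPolyDP(k,3,True)[:,0]+[160,160])
n=np.array([-.571,-.0544,.819]);g=p-n*.013;print("grasp",g)
go(g+n*.05,Rt(1.5708+.095,np.radians(35)));go(g,Rt(1.5708+.095,np.radians(35)))
E
```

```text
[ 0.59689355 -0.08433064  0.0678    ]
[[234 181]
 [177 182]
 [178 219]
 [217 219]
 [221 211]
 [226 218]
 [233 218]]
grasp [ 0.60431655 -0.08362344  0.057153  ]
rot [-0.0059  0.003   0.0088] shift [ 0.0935 -0.0444  0.0066]
rot [-0.0059  0.003   0.0088] shift [ 0.1435 -0.044   0.0065]
```

```bash
python3 - <<'E'
from h import *
c=robot.camera_info("wrist");V=np.load("w1.npz")["view"]
print((np.linalg.inv(V)-np.linalg.inv(c["view"]))[:3,3])
c2=dict(c);c2["view"]=V
print(plane(c2,204.5,201.5,.0678))
c=robot.camera_info("wrist");im=robot.grab_frame("wrist");cv2.imwrite("pics/w2.png",im[:,:,::-1])
hsv=cv2.cvtColor(im[:,:,::-1].copy(),cv2.COLOR_BGR2HSV)[:240]
m=((hsv[...,0]>5)&(hsv[...,0]<25)&(hsv[...,1]>140)).astype(np.uint8)
m[:,300:]=0
k=max(cv2.findContours(m,0,2)[0],key=cv2.contourArea);print(cv2.approxPolyDP(k,3,True)[:,0].tolist())
r=cv2.boundingRect(k);u=r[0]+r[2]/2;v=r[1]+r[3]/2
p=plane(c,u,v,.0678);print(u,v,p,cur()[0])
n=np.array([-.571,-.0544,.819]);g=p-n*.013
go(g+n*.05,Rt(1.5708+.095,np.radians(35)));go(g,Rt(1.5708+.095,np.radians(35)))
E
```

```text
[-0.00289754  0.00578599  0.00033641]
[ 0.5939168 -0.0757662  0.0678   ]
[[185, 181], [187, 217], [226, 217], [230, 210], [235, 217], [242, 217], [243, 180]]
214.5 199.0 [ 0.592415   -0.07500855  0.0678    ] [ 0.5112343  -0.04343488  0.17028553]
rot [-0.0091  0.0005  0.0052] shift [ 0.0918 -0.0386  0.0053]
rot [-0.0091  0.0005  0.0052] shift [ 0.1418 -0.0383  0.0052]
```

{"fn": "step_arm", "kwargs": {"rows": "-0.009 0 0.005 0.02 -0.040 0.007 0.08; -0.009 0 0.005 0.04 -0.040 0.007 0.08; -0.009 0 0.005 0.06 -0.040 0.007 0.08; -0.009 0 0.005 0.08 -0.040 0.007 0.08; -0.009 0 0.005 0.09 -0.040 0.007 0.08; -0.009 0 0.005 0.09 -0.040 0.007 0.08; -0.009 0 0.005 0.09 -0.040 0.007 0.08; -0.009 0 0.005 0.09 -0.040 0.007 0.08"}}

```text
clock: 2.25
position: [0.5704, -0.0709, 0.1016]
tcp_rot: [0.886, -0.024, 0.46, 0.047]
force: [0.1, -0.2, 0.1]
finger_gap: 0.853
```

```bash
python3 - <<'E'
from h import *
n=np.array([-.571,-.0544,.819]);g=np.array([.595,-.0765,.0678])-n*.013
print(g,cur()[0],robot.state()["qpos"]);go(g,Rt(1.5708+.095,np.radians(35)))
c=robot.camera_info("wrist");im=robot.grab_frame("wrist");cv2.imwrite("pics/w3.png",im[:,:,::-1])
E
```

```text
[ 0.602423  -0.0757928  0.057153 ] [ 0.57039401 -0.07090198  0.10164683] [-0.44947009  0.08460817  2.11582373  0.6810066   0.501834   -2.65779231]
rot [ 0.0084  0.0015 -0.006 ] shift [ 0.0544 -0.0082  0.0001]
```

View pics/w3.png

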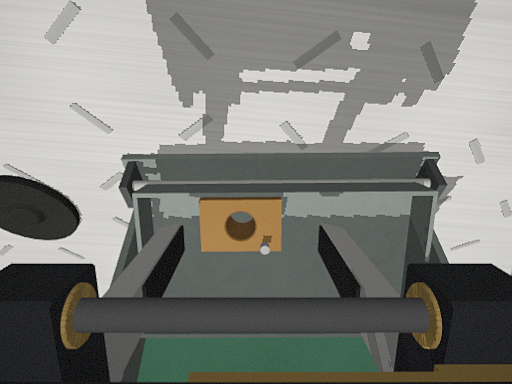

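{"fn": "step_arm", "kwargs": {"rows": "0.12 0 0 -0.03 0 0 0.08; 0.24 0 0 -0.06 0 0 0.08; 0.36 0 0 -0.06 0 0 0.08; 0.48 0 0 -0.06 0 0 0.08; 0.6 0 0 -0.06 0 0 0.08; 0.72 0 0 -0.06 0 0 0.08; 0.84 0 0 -0.06 0 0 0.08; 0.96 0 0 -0.06 0 0 0.08"}}

```text
clock: 2.97
position: [0.5362, -0.0752, 0.1516]
tcp_rot: [0.796, 0.39, 0.429, -0.173]
force: [0.6, -1.0, -0.1]
finger_gap: 0.849
```

{"fn": "step_arm", "kwargs": {"rows": "0.12 0 0 0 0 0 0.08; 0.24 0 0 0 0 0 0.08; 0.36 0 0 0 0 0 0.08; 0.48 0 0 0 0 0 0.08; 0.6 0 0 0 0 0 0.08; 0.72 0 0 0 0 0 0.08; 0.84 0 0 0 0 0 0.08; 0.96 0 0 0 0 0 0.08"}}

```text
clock: 3.63
position: [0.5363, -0.0752, 0.1515]
tcp_rot: [0.526, 0.714, 0.3, -0.351]
force: [-0.4, -0.4, 0.2]
finger_gap: 0.851
```

{"fn": "step_arm", "kwargs": {"rows": "0.12 0 0 0 0 0 0.08; 0.24 0 0 0 0 0 0.08; 0.36 0 0 0 0 0 0.08; 0.48 0 0 0 0 0 0.08; 0.6 0 0 0 0 0 0.08; 0.72 0 0 0 0 0 0.08; 0.84 0 0 0 0 0 0.08; 0.96 0 0 0 0 0 0.08"}}

```text
clock: 4.3
position: [0.5363, -0.0752, 0.1515]
tcp_rot: [0.137, 0.876, 0.104, -0.45]
force: [0.3, 0.4, 0.1]
finger_gap: 0.851
```

```bash
cat >> h.py <<'E'
def Rb(): # tilted grasp orientation, jaws flipped
    R=Rt(1.5708+.095,np.radians(35));return R*Ro.from_rotvec([np.pi,0,0])
E
python3 - <<'E'
from h import *
n=np.array([-.571,-.0544,.819]);g=np.array([.595,-.0765,.0678])-n*.013
c=robot.camera_info("wrist");im=robot.grab_frame("wrist");cv2.imwrite("pics/w4.png",im[:,:,::-1])
print(cur()[0],robot.state()["qpos"]);go(g+n*.05,Rb())
E
```

```text
[ 0.53630438 -0.07521857  0.15147699] [-0.50144196 -0.09078728  2.15733254  0.58535166  0.63386184  0.31252534]
rot [ 0.2603 -0.0034  0.0041] shift [0.065  0.0068 0.0022]
```

{"fn": "step_arm", "kwargs": {"rows": "0.12 0 0 0.01 0.004 0.001 0.08; 0.24 0 0 0.03 0.007 0.002 0.08; 0.26 -0.003 0.004 0.05 0.007 0.002 0.08; 0.26 -0.003 0.004 0.06 0.007 0.002 0.08; 0.26 -0.003 0.004 0.065 0.007 0.002 0.08; 0.26 -0.003 0.004 0.065 0.007 0.002 0.08; 0.26 -0.003 0.004 0.065 0.007 0.002 0.08; 0.26 -0.003 0.004 0.065 0.007 0.002 0.08"}}

```text
clock: 5.02
position: [0.5742, -0.0787, 0.098]
tcp_rot: [0.026, 0.886, 0.045, -0.461]
force: [0.6, -0.2, 1.5]
finger_gap: 0.853
```

```bash
python3 - <<'E'
from h import *
n=np.array([-.571,-.0544,.819])
c=robot.camera_info("wrist");im=robot.grab_frame("wrist");cv2.imwrite("pics/w5.png",im[:,:,::-1])
hsv=cv2.cvtColor(im[:,:,::-1].copy(),cv2.COLOR_BGR2HSV)[:,:]
m=((hsv[...,0]>5)&(hsv[...,0]<25)&(hsv[...,1]>140)).astype(np.uint8)
for k in cv2.findContours(m,0,2)[0]:
    if cv2.contourArea(k)>600:
        r=cv2.boundingRect(k);u=r[0]+r[2]/2;v=r[1]+r[3]/2;print(r,plane(c,u,v,.0678))
g=np.array([.595,-.0765,.0678])-n*.013
print(cur()[0],robot.state()["qpos"],proj(c,[.595,-.0765,.0678]));go(g,Rb())
E
```

```text
(207, 189, 84, 64) [ 0.5991877  -0.07580789  0.0678    ]
(331, 0, 120, 32) [ 0.79325575 -0.17736829  0.0678    ]
(194, 0, 110, 33) [ 0.77912256 -0.05666282  0.0678    ]
(44, 0, 122, 34) [0.76522508 0.06478596 0.0678    ]
[ 0.57427965 -0.07873299  0.09804274] [-0.45873953  0.10279542  2.1050899   0.6869369   0.49641076  0.46702397] [[249.38003024 227.31850127]]
rot [ 0.0101 -0.0001  0.0004] shift [ 0.0497 -0.0002  0.0003]
```

View pics/w5.png

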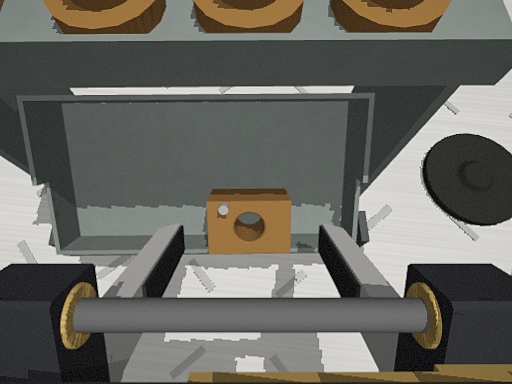

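```bash
python3 - <<'E'
from h import *
c=robot.camera_info("wrist");V=np.array(c["view"]);C=-V[:3,:3].T@V[:3,3];p,R=cur()
print("cam in tool",R.inv().apply(C-p),"cam world now",C, "after", C+np.array([.571,.0544,-.819])*.05)
# bay origin
u=np.array([.595,-.0765])+.0059*np.array([.9955,.095]);print("bay x0 at block",u)
E
```

```text
cam in tool [-0.15895233  0.00078053 -0.06994363] cam world now [ 0.54054721 -0.08208368  0.26836438] after [ 0.56909721 -0.07936368  0.22741438]
bay x0 at block [ 0.60087345 -0.0759395 ]
```

{"fn": "step_arm", "kwargs": {"rows": "0.01 0 0 0.01 0 0 0.08; 0.01 0 0 0.02 0 0 0.08; 0.01 0 0 0.03 0 0 0.08; 0.01 0 0 0.04 0 0 0.08; 0.01 0 0 0.047 0 0 0.08; 0.01 0 0 0.05 0 0 0.08; 0.01 0 0 0.05 0 0 0.08; 0.01 0 0 0.05 0 0 0.08"}}

```text
clock: 5.73
position: [0.6026, -0.0758, 0.0563]
tcp_rot: [0.021, 0.886, 0.042, -0.462]
force: [-0.1, -0.2, 0.4]
finger_gap: 0.85
```

{"fn": "step_arm", "kwargs": {"rows": "0 0 0 0 0 0 0.06; 0 0 0 0 0 0 0.05; 0 0 0 0 0 0 0.04; 0 0 0 0 0 0 0.04; 0 0 0 0 0 0 0.04; 0 0 0 0 0 0 0.04; 0 0 0 0 0 0 0.04; 0 0 0 0 0 0 0.04", "squeeze": 45}}

```text
clock: 6.4
position: [0.6025, -0.0751, 0.0563]
tcp_rot: [0.021, 0.886, 0.043, -0.462]
force: [-2.2, 3.7, 5.9]
finger_gap: 0.575
```

{"fn": "step_arm", "kwargs": {"rows": "0 0 0 -0.01 0 0 0.04; 0 0 0 -0.03 0 0 0.04; 0 0 0 -0.05 0 0 0.04; 0 0 0 -0.07 0 0 0.04; 0 0 0 -0.09 0 0 0.04; 0 0 0 -0.11 0 0 0.04; 0 0 0 -0.12 0 0 0.04; 0 0 0 -0.12 0 0 0.04"}}

```text
clock: 7.07
position: [0.5334, -0.0829, 0.155]
tcp_rot: [0.022, 0.886, 0.042, -0.462]
force: [0.0, 1.0, -3.9]
finger_gap: 0.57
```

```bash
cat >> h.py <<'E'
SO=np.array([.4536,.2584]);SY=.18
def Rs(): return Rt(1.5708+SY-np.pi,0)
def scr(x,y,z): # scraper frame to world
    return np.array([SO[0]+x*np.cos(SY)-y*np.sin(SY),SO[1]+x*np.sin(SY)+y*np.cos(SY),z])
E
python3 - <<'E'
from h import *
c=robot.camera_info("wrist");im=robot.grab_frame("wrist");cv2.imwrite("pics/w6.png",im[:,:,::-1])
print(robot.state()["qpos"],cur()[0],robot.state()["force"]);go([.48,-.05,.2],Rs());go(scr(-.1,-.03,.16),Rs())
E
```

```text
[-0.51864037 -0.09770149  2.15493192  0.57700647  0.64868693  0.56938286] [ 0.53343518 -0.08270317  0.15403043] [ 0.40434561 -0.05613003 -4.48121302]
rot [-0.0832 -0.6088 -0.0255] shift [-0.0664 -0.0376  0.0148]
rot [-0.0832 -0.6088 -0.0255] shift [-0.0874 -0.3087  0.1151]
```

View pics/w6.png

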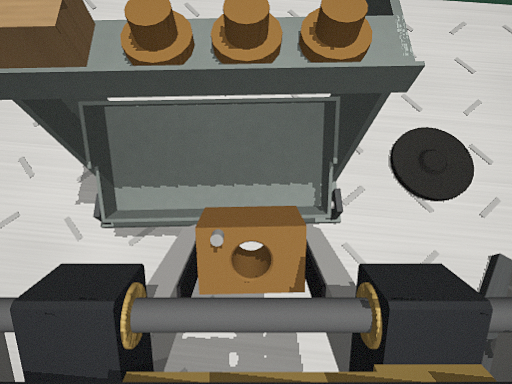

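{"fn": "step_arm", "kwargs": {"rows": "-0.01 -0.07 0 -0.02 -0.02 0.01 0.04; -0.02 -0.16 -0.006 -0.04 -0.05 0.02 0.04; -0.035 -0.26 -0.01 -0.06 -0.09 0.035 0.04; -0.05 -0.36 -0.015 -0.075 -0.13 0.05 0.04; -0.06 -0.46 -0.02 -0.087 -0.17 0.065 0.04; -0.07 -0.54 -0.023 -0.087 -0.21 0.08 0.04; -0.08 -0.6 -0.025 -0.087 -0.25 0.095 0.04; -0.083 -0.609 -0.026 -0.087 -0.285 0.107 0.04"}}

```text
clock: 7.78
position: [0.3742, 0.1827, 0.1656]
tcp_rot: [-0.063, -0.704, -0.065, 0.704]
force: [1.0, 0.9, -4.7]
finger_gap: 0.571
```

```bash
python3 - <<'E'
from h import *
c=robot.camera_info("wrist");im=robot.grab_frame("wrist");cv2.imwrite("pics/w7.png",im[:,:,::-1])
p,R=cur();print(robot.state()["qpos"],p,robot.state()["force"]);go(scr(-.1,-.03,.12),Rs())
o,d=ray(c,251,259.5);print(251)
# in tool frame: plane x=-.014
o=R.inv().apply(o-p);d=R.inv().apply(d);print("bore in tool",o+d*(-.0135-o[0])/d[0],"cam",o)
E
```

```text
[ 0.25686537 -0.07962147  1.97880824  0.01087551  1.2483537   1.63640179] [0.36843513 0.18934308 0.16324387] [-3.97478439  4.96130802 -5.01956185]
rot [0.0078 0.0067 0.0099] shift [ 0.0435 -0.0223  0.0034]
251
bore in tool [-0.0135     0.0083567 -0.0051432] cam [-0.16154503  0.00753101 -0.07419409]
```

View pics/w7.png

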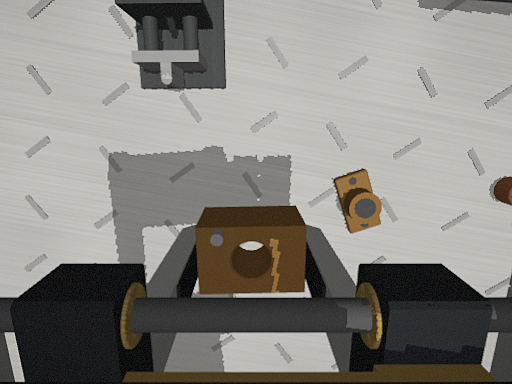

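{"fn": "step_arm", "kwargs": {"rows": "0.008 0.007 0.01 0.01 -0.01 0.003 0.04; 0.008 0.007 0.01 0.02 -0.022 0.003 0.04; 0.008 0.007 0.01 0.03 -0.022 0.003 0.04; 0.008 0.007 0.01 0.043 -0.022 0.003 0.04; 0.008 0.007 0.01 0.043 -0.022 0.003 0.04; 0.008 0.007 0.01 0.043 -0.022 0.003 0.04; 0.008 0.007 0.01 0.043 -0.022 0.003 0.04; 0.008 0.007 0.01 0.043 -0.022 0.003 0.04"}}

```text
clock: 8.5
position: [0.3674, 0.2011, 0.1241]
tcp_rot: [0.063, 0.708, 0.058, -0.701]
force: [0.8, 0.1, -4.4]
finger_gap: 0.575
```

```bash
python3 - <<'E'
from h import *
robot.grab_frame("wrist")
c=robot.camera_info("wrist");im=robot.grab_frame("wrist");cv2.imwrite("pics/w8.png",im[:,:,::-1])
p,R=cur();print(robot.state()["qpos"],p,robot.state()["force"]);go(scr(-.1,-.03,.12),Rs())
o,d=ray(c,251,259.5)
o=R.inv().apply(o-p);d=R.inv().apply(d);print("bore in tool",o+d*(-.0135-o[0])/d[0],"cam",o)
print("pred edge px",proj(c,[scr(0,0,.068),scr(0,0,.022)]))
E
```

```text
[ 0.30141136 -0.02017981  2.01319114 -0.01039059  1.14078045  1.70458687] [0.36731875 0.20126983 0.12423311] [-0.24332364  0.58363257 -3.64112107]
rot [-0.0081 -0.0089 -0.0084] shift [ 0.0041 -0.0108  0.005 ]
bore in tool [-0.0135      0.00092189 -0.00207588] cam [-0.15866034  0.00084556 -0.07085767]
pred edge px [[183.2650175   77.12676642]
 [194.95290174  84.53805617]]
```

View pics/w8.png

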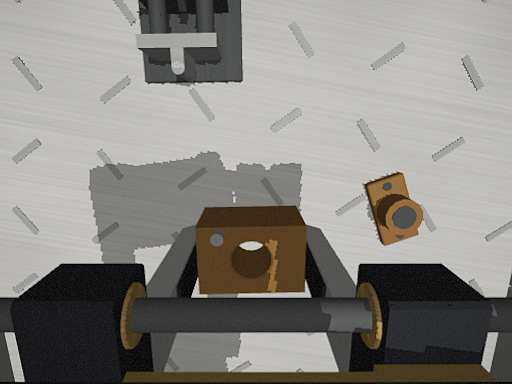

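```bash
python3 - <<'E'
from h import *
c=robot.camera_info("wrist")
e=plane(c,178,76.5,.068);a=plane(c,144.5,82.5,.008);b=plane(c,242.5,82.,.008)
print(e,a,b,(a+b)/2,np.linalg.norm(a-b),np.arctan2(-(a-b)[0],(a-b)[1]))
def w(SO,SY):
    return lambda x,y,z:np.array([SO[0]+x*np.cos(SY)-y*np.sin(SY),SO[1]+x*np.sin(SY)+y*np.cos(SY),z])
E
```

```text
[0.4533243  0.26180272 0.068     ] [0.44902469 0.30144071 0.008     ] [0.46307552 0.22303336 0.008     ] [0.45605011 0.26223704 0.008     ] 0.07965638240739864 0.17732087470558913
```

```bash
sed -i 's/SO=np.array(\[.4536,.2584\]);SY=.18/SO=np.array([.4537,.261]);SY=.178/' h.py; cat >> h.py <<'E'
def inscr():
    p=cur()[0];d=p[:2]-SO;return np.array([d@[np.cos(SY),np.sin(SY)],d@[-np.sin(SY),np.cos(SY)],p[2]])
E
python3 - <<'E'
from h import *
print(inscr());go(scr(-.045,-.0205,.052),Rs())
E
```

```text
[-0.09559232 -0.04349163  0.12423311]
rot [-0.0061 -0.0089 -0.0084] shift [ 0.0725 -0.0239 -0.0498]
```

{"fn": "step_arm", "kwargs": {"rows": "-0.006 -0.009 -0.008 0.02 -0.024 0 0.04; -0.006 -0.009 -0.008 0.04 -0.024 -0.01 0.04; -0.006 -0.009 -0.008 0.06 -0.024 -0.025 0.04; -0.006 -0.009 -0.008 0.0725 -0.024 -0.035 0.04; -0.006 -0.009 -0.008 0.0725 -0.024 -0.045 0.04; -0.006 -0.009 -0.008 0.0725 -0.024 -0.05 0.04; -0.006 -0.009 -0.008 0.0725 -0.024 -0.05 0.04; -0.006 -0.009 -0.008 0.0725 -0.024 -0.05 0.04"}}

```text
clock: 9.27
position: [0.4134, 0.2334, 0.0525]
tcp_rot: [0.063, 0.705, 0.063, -0.704]
force: [0.0, -0.8, -4.0]
finger_gap: 0.577
```

```bash
python3 - <<'E'
from h import *
robot.grab_frame("wrist")
print(inscr(),robot.state()["force"]);go(scr(-.022,-.0205,.052),Rs());go(scr(-.015,-.0205,.052),Rs())
E
```

```text
[-0.04514494 -0.02002794  0.05233394] [-0.09599798  0.20174867 -4.19958696]
rot [ 0.0006  0.0001 -0.0003] shift [ 0.0003  0.0005 -0.0231]
rot [ 0.0006  0.0001 -0.0003] shift [ 0.0003  0.0005 -0.0301]
```

Orientation is right. Approach to just short of contact, then creep in.

{"fn": "step_arm", "kwargs": {"rows": "0 0 0 0 0 -0.004 0.04; 0 0 0 0 0 -0.008 0.04; 0 0 0 0 0 -0.012 0.04; 0 0 0 0 0 -0.016 0.04; 0 0 0 0 0 -0.019 0.04; 0 0 0 0 0 -0.022 0.04; 0 0 0 0 0 -0.024 0.04; 0 0 0 0 0 -0.024 0.04"}}

```text
clock: 9.98
position: [0.4364, 0.2374, 0.0511]
tcp_rot: [-0.063, -0.704, -0.063, 0.705]
force: [-0.1, 0.4, -3.6]
finger_gap: 0.574
```

{"fn": "step_arm", "kwargs": {"rows": "0 0 0 0 0 -0.001 0.04; 0 0 0 0 0 -0.002 0.04; 0 0 0 0 0 -0.003 0.04; 0 0 0 0 0 -0.003 0.04; 0 0 0 0 0 -0.003 0.04; 0 0 0 0 0 -0.003 0.04; 0 0 0 0 0 -0.003 0.04; 0 0 0 0 0 -0.003 0.04"}}

```text
clock: 10.65
position: [0.4387, 0.2379, 0.0511]
tcp_rot: [-0.063, -0.704, -0.063, 0.705]
force: [-0.6, 0.0, -3.7]
finger_gap: 0.573
```

{"fn": "step_arm", "kwargs": {"rows": "0 0 0 0 0 -0.001 0.04; 0 0 0 0 0 -0.002 0.04; 0 0 0 0 0 -0.002 0.04; 0 0 0 0 0 -0.002 0.04; 0 0 0 0 0 -0.002 0.04; 0 0 0 0 0 -0.002 0.04; 0 0 0 0 0 -0.002 0.04; 0 0 0 0 0 -0.002 0.04"}}

```text
clock: 11.32
position: [0.4408, 0.2382, 0.0511]
tcp_rot: [-0.063, -0.704, -0.063, 0.705]
force: [0.3, -1.0, -4.6]
finger_gap: 0.571
```

{"fn": "step_arm", "kwargs": {"rows": "0 0 0 0 0 -0.001 0.04; 0 0 0 0 0 -0.002 0.04; 0 0 0 0 0 -0.002 0.04; 0 0 0 0 0 -0.002 0.04; 0 0 0 0 0 -0.002 0.04; 0 0 0 0 0 -0.002 0.04; 0 0 0 0 0 -0.002 0.04; 0 0 0 0 0 -0.002 0.04"}}

```text
clock: 11.98
position: [0.4424, 0.2385, 0.0509]
tcp_rot: [-0.063, -0.703, -0.063, 0.705]
force: [-2.8, -0.4, -3.5]
finger_gap: 0.573
```

```bash
python3 - <<'E'
from h import *
f=[]
for i in range(4):
    robot.grab_frame("wrist"); f.append(robot.state()["force"])
print(inscr(),np.mean(f,0),np.std(f,0));go(scr(-.010,-.0205,.052),Rs())
E
```

```text
[-0.01501212 -0.02008836  0.05095669] [-2.44921884 -0.46002702 -3.96040747] [0.33579211 0.23889257 0.19534889]
rot [ 0.0007  0.0023 -0.0007] shift [-0.0011  0.0004 -0.005 ]
```

{"fn": "step_arm", "kwargs": {"rows": "0 0 0 -0.001 0 -0.001 0.04; 0 0 0 -0.001 0 -0.002 0.04; 0 0 0 -0.001 0 -0.003 0.04; 0 0 0 -0.001 0 -0.004 0.04; 0 0 0 -0.001 0 -0.005 0.04; 0 0 0 -0.001 0 -0.0055 0.04; 0 0 0 -0.001 0 -0.0055 0.04; 0 0 0 -0.001 0 -0.0055 0.04"}}

```text
clock: 12.85
position: [0.4471, 0.2393, 0.0517]
tcp_rot: [-0.064, -0.703, -0.063, 0.706]
force: [-4.7, -0.4, -3.7]
finger_gap: 0.568
```

```bash
python3 - <<'E'
from h import *
f=[]
for i in range(6):
    robot.grab_frame("wrist"); f.append(robot.state()["force"])
print(inscr(),np.mean(f,0));go(scr(-.0095,.0205,.052),Rs())
E
```

```text
[-0.01029527 -0.02016003  0.05171126] [-5.57654356 -0.74600957 -4.24168428]
rot [ 0.0008  0.0042 -0.0009] shift [-0.0003 -0.0407 -0.0008]
```

{"fn": "step_arm", "kwargs": {"rows": "0 0 0 0 -0.003 0 0.04; 0 0 0 0 -0.006 0 0.04; 0 0 0 0 -0.009 0 0.04; 0 0 0 0 -0.012 0 0.04; 0 0 0 0 -0.015 0 0.04; 0 0 0 0 -0.018 0 0.04; 0 0 0 0 -0.020 0 0.04; 0 0 0 0 -0.020 0 0.04"}}

```text
clock: 13.82
position: [0.4434, 0.2585, 0.0515]
tcp_rot: [-0.064, -0.703, -0.062, 0.706]
force: [-5.7, -2.4, -4.8]
finger_gap: 0.573
```

```bash
python3 - <<'E'
from h import *
f=[]
for i in range(5):
    robot.grab_frame("wrist"); f.append(robot.state()["force"])
print(inscr(),np.mean(f,0));go(scr(-.0095,.0205,.052),Rs())
E
```

```text
[-0.01052684 -0.00066991  0.0515396 ] [-4.96386495 -3.11888927 -4.68459689]
rot [ 0.0005  0.0047 -0.0018] shift [-0.0005 -0.0212 -0.001 ]
```

{"fn": "step_arm", "kwargs": {"rows": "0 0 0 0 -0.003 0 0.04; 0 0 0 0 -0.006 0 0.04; 0 0 0 0 -0.009 0 0.04; 0 0 0 0 -0.012 0 0.04; 0 0 0 0 -0.015 0 0.04; 0 0 0 0 -0.018 0 0.04; 0 0 0 0 -0.021 0 0.04; 0 0 0 0 -0.021 0 0.04"}}

```text
clock: 14.73
position: [0.4396, 0.2792, 0.0514]
tcp_rot: [-0.064, -0.703, -0.062, 0.706]
force: [-5.5, -1.5, -4.1]
finger_gap: 0.57
```

```bash
python3 - <<'E'
from h import *
f=[]
for i in range(5):
    c=robot.camera_info("wrist");im=robot.grab_frame("wrist"); f.append(robot.state()["force"])
cv2.imwrite("pics/w9.png",im[:,:,::-1])
print(inscr(),np.mean(f,0),robot.state()["qpos"][5])
print("pred edge px",proj(c,[scr(0.005,0,.068)]))
# columns of bright blade near there
np.save("w9v.npy",c["view"])
E
```

```text
[-0.01066626  0.02045735  0.05143545] [-5.20584592 -2.18103048 -4.17709453] 1.7928623768751033
pred edge px [[292.5795521  235.88908219]]
```

View pics/w9.png

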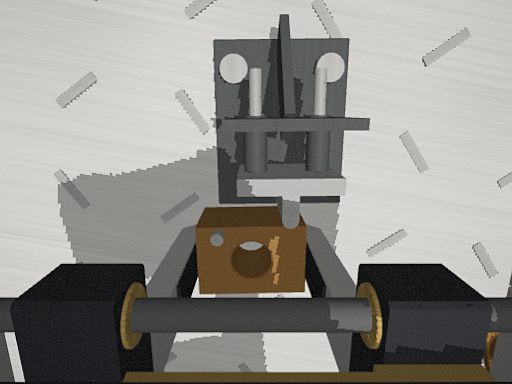

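{"fn": "step_arm", "kwargs": {"rows": "0 0 0 0 0 0.01 0.04; 0 0 0 0 0.005 0.03 0.04; 0 0 0 0 0.015 0.05 0.04; -0.1 0 0 0 0.03 0.07 0.04; -0.22 0 0 0 0.04 0.07 0.04; -0.34 0 0 0 0.04 0.07 0.04; -0.46 0 0 0 0.04 0.07 0.04; -0.58 0 0 0 0.04 0.07 0.04"}}

```text
clock: 15.65
position: [0.3817, 0.2288, 0.0538]
tcp_rot: [0.264, 0.658, 0.263, -0.654]
force: [-0.3, 0.6, -4.2]
finger_gap: 0.574
```

{"fn": "step_arm", "kwargs": {"rows": "-0.12 0 0 0 0 0 0.04; -0.24 0 0 0 0 0 0.04; -0.36 0 0 0 0 0 0.04; -0.48 0 0 0 0 0 0.04; -0.6 0 0 0 0 0 0.04; -0.72 0 0 0 0 0 0.04; -0.84 0 0 0 0 0 0.04; -0.96 0 0 0 0 0 0.04"}}

```text
clock: 16.32
position: [0.3817, 0.229, 0.0537]
tcp_rot: [0.538, 0.462, 0.536, -0.459]
force: [0.4, -0.4, -4.3]
finger_gap: 0.578
```

{"fn": "step_arm", "kwargs": {"rows": "-0.12 0 0 0 0 0 0.04; -0.24 0 0 0 0 0 0.04; -0.36 0 0 0 0 0 0.04; -0.48 0 0 0 0 0 0.04; -0.6 0 0 0 0 0 0.04; -0.72 0 0 0 0 0 0.04; -0.84 0 0 0 0 0 0.04; -0.96 0 0 0 0 0 0.04"}}

```text
clock: 16.98
position: [0.3817, 0.229, 0.0537]
tcp_rot: [0.69, 0.161, 0.687, -0.159]
force: [0.4, 0.1, -4.3]
finger_gap: 0.572
```

```bash
python3 - <<'E'
from h import *
robot.grab_frame("wrist")
print(inscr(),robot.state()["qpos"],robot.state()["force"]);go(scr(-.045,-.0205,.052),Rs()*Ro.from_rotvec([np.pi,0,0]))
E
```

```text
[-0.07663877 -0.01881263  0.0536181 ] [ 3.45857599e-01  1.58277251e-01  2.00090439e+00 -7.66505035e-04
  9.77657410e-01 -7.71100814e-01] [ 0.45653954  0.99619795 -5.14648047]
rot [-0.6314  0.0046 -0.0017] shift [0.0018 0.0173 0.0265]
```

{"fn": "step_arm", "kwargs": {"rows": "-0.12 0 0 0 0 0 0.04; -0.24 0 0 0 0 0 0.04; -0.36 0 0 0 0.006 0.008 0.04; -0.48 0 0 0 0.012 0.016 0.04; -0.6 0.002 -0.001 0 0.017 0.024 0.04; -0.631 0.004 -0.002 0.002 0.017 0.026 0.04; -0.631 0.004 -0.002 0.002 0.017 0.026 0.04; -0.631 0.004 -0.002 0.002 0.017 0.026 0.04"}}

```text
clock: 17.7
position: [0.4111, 0.232, 0.0508]
tcp_rot: [0.704, -0.059, 0.706, 0.058]
force: [0.0, 1.0, -3.8]
finger_gap: 0.572
```

```bash
python3 - <<'E'
from h import *
robot.grab_frame("wrist")
print(inscr(),robot.state()["qpos"][5],robot.state()["force"]);go(scr(-.020,-.0205,.052),Rs()*Ro.from_rotvec([np.pi,0,0]))
E
```

```text
[-0.0476538  -0.02095323  0.05061593] -1.4057444483193768 [ 0.25898556  0.61673165 -3.84456334]
rot [-0.0122 -0.0043  0.001 ] shift [-0.0015  0.0008  0.0276]
```

{"fn": "step_arm", "kwargs": {"rows": "-0.012 -0.004 0 -0.001 0.001 0.005 0.04; -0.012 -0.004 0 -0.001 0.001 0.01 0.04; -0.012 -0.004 0 -0.001 0.001 0.015 0.04; -0.012 -0.004 0 -0.001 0.001 0.02 0.04; -0.012 -0.004 0 -0.001 0.001 0.024 0.04; -0.012 -0.004 0 -0.001 0.001 0.027 0.04; -0.012 -0.004 0 -0.001 0.001 0.027 0.04; -0.012 -0.004 0 -0.001 0.001 0.027 0.04"}}

```text
clock: 18.42
position: [0.4365, 0.2372, 0.0509]
tcp_rot: [0.703, -0.064, 0.705, 0.063]
force: [-1.0, -0.0, -3.9]
finger_gap: 0.573
```

{"fn": "step_arm", "kwargs": {"rows": "0 0 0 0 0 0.001 0.04; 0 0 0 0 0 0.002 0.04; 0 0 0 0 0 0.003 0.04; 0 0 0 0 0 0.003 0.04; 0 0 0 0 0 0.003 0.04; 0 0 0 0 0 0.003 0.04; 0 0 0 0 0 0.003 0.04; 0 0 0 0 0 0.003 0.04"}}

```text
clock: 19.08
position: [0.4393, 0.2377, 0.051]
tcp_rot: [0.704, -0.064, 0.705, 0.063]
force: [0.8, -0.6, -4.4]
finger_gap: 0.573
```

```bash
python3 - <<'E'
from h import *
f=[]
for i in range(4):
    robot.grab_frame("wrist"); f.append(robot.state()["force"])
print(inscr(),np.mean(f,0));go(scr(-.010,-.0205,.052),Rs()*Ro.from_rotvec([np.pi,0,0]))
E
```

```text
[-0.01823435 -0.02032676  0.05102603] [ 0.45534342 -0.1490451  -3.65918462]
rot [ 0.0021 -0.0021  0.0013] shift [-0.001  -0.0002  0.0082]
```

{"fn": "step_arm", "kwargs": {"rows": "0 0 0 0 0 0.001 0.04; 0 0 0 0 0 0.002 0.04; 0 0 0 0 0 0.003 0.04; 0 0 0 0 0 0.003 0.04; 0 0 0 0 0 0.003 0.04; 0 0 0 0 0 0.003 0.04; 0 0 0 0 0 0.003 0.04; 0 0 0 0 0 0.003 0.04"}}

```text
clock: 19.95
position: [0.4424, 0.2383, 0.051]
tcp_rot: [0.704, -0.064, 0.705, 0.063]
force: [0.9, 0.4, -4.5]
finger_gap: 0.573
```

{"fn": "step_arm", "kwargs": {"rows": "0 0 0 0 0 0.001 0.04; 0 0 0 0 0 0.002 0.04; 0 0 0 0 0 0.002 0.04; 0 0 0 0 0 0.002 0.04; 0 0 0 0 0 0.002 0.04; 0 0 0 0 0 0.002 0.04; 0 0 0 0 0 0.002 0.04; 0 0 0 0 0 0.002 0.04"}}

```text
clock: 20.62
position: [0.4439, 0.2386, 0.0508]
tcp_rot: [0.703, -0.064, 0.705, 0.063]
force: [-2.7, 0.0, -3.7]
finger_gap: 0.574
```

```bash
python3 - <<'E'
from h import *
f=[]
for i in range(4):
    robot.grab_frame("wrist"); f.append(robot.state()["force"])
print(inscr(),np.mean(f,0))
E
```

```text
[-0.01351744 -0.02033664  0.05080565] [-2.71844948 -0.37212639 -3.72468307]
```

{"fn": "step_arm", "kwargs": {"rows": "0 0 0 -0.001 0 0.001 0.04; 0 0 0 -0.001 0 0.002 0.04; 0 0 0 -0.001 0 0.003 0.04; 0 0 0 -0.001 0 0.004 0.04; 0 0 0 -0.001 0 0.005 0.04; 0 0 0 -0.001 0 0.005 0.04; 0 0 0 -0.001 0 0.005 0.04; 0 0 0 -0.001 0 0.005 0.04"}}

```text
clock: 21.48
position: [0.4483, 0.2393, 0.0516]
tcp_rot: [0.703, -0.064, 0.706, 0.063]
force: [-5.8, -1.0, -4.5]
finger_gap: 0.569
```

```bash
python3 - <<'E'
from h import *
f=[]
for i in range(4):
    robot.grab_frame("wrist"); f.append(robot.state()["force"])
print(inscr(),np.mean(f,0))
E
```

```text
[-0.00917961 -0.02040256  0.05156221] [-5.09534935 -1.19679747 -4.60972914]
```

{"fn": "step_arm", "kwargs": {"rows": "0 0 0 0 0.003 0 0.04; 0 0 0 0 0.006 0 0.04; 0 0 0 0 0.009 0 0.04; 0 0 0 0 0.012 0 0.04; 0 0 0 0 0.015 0 0.04; 0 0 0 0 0.018 0 0.04; 0 0 0 0 0.02 0 0.04; 0 0 0 0 0.02 0 0.04"}}

```text
clock: 22.35
position: [0.4447, 0.2587, 0.0515]
tcp_rot: [0.703, -0.065, 0.706, 0.063]
force: [-5.7, -3.2, -4.5]
finger_gap: 0.571
```

```bash
python3 - <<'E'
from h import *
f=[]
for i in range(4):
    robot.grab_frame("wrist"); f.append(robot.state()["force"])
print(inscr(),np.mean(f,0))
E
```

```text
[-0.00924543 -0.00072038  0.05153061] [-4.79902515 -2.13321183 -4.74446644]
```

{"fn": "step_arm", "kwargs": {"rows": "0 0 0 0 0.003 0 0.04; 0 0 0 0 0.006 0 0.04; 0 0 0 0 0.009 0 0.04; 0 0 0 0 0.012 0 0.04; 0 0 0 0 0.015 0 0.04; 0 0 0 0 0.018 0 0.04; 0 0 0 0 0.021 0 0.04; 0 0 0 0 0.021 0 0.04"}}

```text
clock: 23.22
position: [0.4409, 0.2794, 0.0515]
tcp_rot: [0.703, -0.064, 0.706, 0.063]
force: [-5.5, -3.1, -4.9]
finger_gap: 0.572
```

```bash
python3 - <<'E'
from h import *
f=[]
for i in range(4):
    robot.grab_frame("wrist"); f.append(robot.state()["force"])
print(inscr(),np.mean(f,0))
E
```

```text
[-0.00942692  0.02042361  0.05144062] [-5.3479066  -1.87388574 -4.41842701]
```

{"fn": "step_arm", "kwargs": {"rows": "0 0 0 0 0 -0.01 0.04; 0 0 0 0 0 -0.03 0.04; 0 0 0 0 0 -0.05 0.04; 0 0 0 -0.02 -0.01 -0.07 0.04; 0 0 0 -0.05 -0.04 -0.07 0.04; 0 0 0 -0.08 -0.08 -0.07 0.04; 0 0 0 -0.11 -0.11 -0.07 0.04; 0 0 0 -0.13 -0.14 -0.07 0.04"}}

```text
clock: 24.08
position: [0.3999, 0.1325, 0.1832]
tcp_rot: [0.706, -0.064, 0.702, 0.064]
force: [2.0, 0.4, -4.1]
finger_gap: 0.57
```

```bash
python3 - <<'E'
from h import *
robot.grab_frame("wrist")
s=robot.state();print(s["position"],s["qpos"],s["clock"])
R=Rt(1.6,0)
go([.495,-.31,.18],R)
E
```

```text
[0.40494795 0.12680683 0.18829095] [ 0.10559728 -0.09971673  1.94142721 -0.00898305  1.28391389 -1.64011195] 24.1333
rot [0.1482 0.016  0.0086] shift [ 0.0128 -0.4457  0.0114]
```

```bash
python3 - <<'E'
from h import *
go([.53,-.376,.16],Rt(.5,0))
E
```

```text
rot [ 1.2481e+00  1.9400e-02 -1.1000e-03] shift [ 0.0338 -0.5167  0.0339]
```

{"fn": "step_arm", "kwargs": {"rows": "0.1 0 0 0 -0.02 0.001 0.04; 0.2 0 0 0 -0.05 0.003 0.04; 0.3 0 0 0 -0.085 0.006 0.04; 0.4 0 0 0 -0.12 0.008 0.04; 0.5 0 0 0 -0.155 0.01 0.04; 0.6 0 0 0 -0.19 0.012 0.04; 0.7 0 0 0 -0.225 0.015 0.04; 0.8 0 0 0 -0.25 0.017 0.04"}}

```text
clock: 24.8
position: [0.4615, -0.1136, 0.1816]
tcp_rot: [0.675, 0.217, 0.671, -0.219]
force: [-0.7, 0.2, -4.1]
finger_gap: 0.574
```

```bash
python3 - <<'E'
from h import *
robot.grab_frame("wrist");s=robot.state();print(s["position"],s["qpos"],s["clock"]);go([.53,-.376,.15],Rt(.5,0))
E
```

```text
[ 0.46303449 -0.11746298  0.18201891] [-0.42540109  0.03291348  1.82697603 -0.00682644  1.2717151  -1.36183035] 24.85
rot [0.4384 0.0119 0.0018] shift [ 0.035  -0.1688  0.2065]
```

{"fn": "step_arm", "kwargs": {"rows": "0.06 0.002 0 0 -0.02 0.025 0.04; 0.13 0.004 0 0.005 -0.045 0.055 0.04; 0.2 0.006 0 0.01 -0.07 0.085 0.04; 0.27 0.008 0 0.015 -0.095 0.115 0.04; 0.34 0.01 0 0.02 -0.12 0.145 0.04; 0.4 0.012 0.002 0.025 -0.145 0.175 0.04; 0.438 0.012 0.002 0.032 -0.163 0.2 0.04; 0.438 0.012 0.002 0.035 -0.169 0.206 0.04"}}

```text
clock: 25.52
position: [0.5305, -0.3731, 0.1454]
tcp_rot: [0.608, 0.358, 0.611, -0.358]
force: [-0.4, 0.1, -4.2]
finger_gap: 0.572
```

```bash
python3 - <<'E'
from h import *
for i in range(8): robot.grab_frame("wrist")
c=robot.camera_info("wrist");im=robot.grab_frame("wrist");cv2.imwrite("pics/w10.png",im[:,:,::-1]);s=robot.state()
p,R=cur();print(p,s["qpos"],s["clock"])
V=np.array(c["view"]);print("cam in tool",R.inv().apply(-V[:3,:3].T@V[:3,3]-p))
print("pred tip,disc",proj(c,[[.4946,-.3115,.056],[.4948,-.3099,.012]]))
go([.53,-.376,.15],Rt(.5,0))
E
```

```text
[ 0.52896639 -0.36595604  0.1461705 ] [-7.40049552e-01  4.23138556e-01  1.42783977e+00  8.36068725e-04
  1.30161147e+00 -1.25471407e+00] 25.9667
cam in tool [-0.1586863  -0.00019466 -0.07023245]
pred tip,disc [[247.33037047 124.5855058 ]
 [249.06429034 122.24903432]]
rot [ 0.0144 -0.0107  0.0027] shift [-0.0039 -0.0041  0.0092]
```

View pics/w10.png

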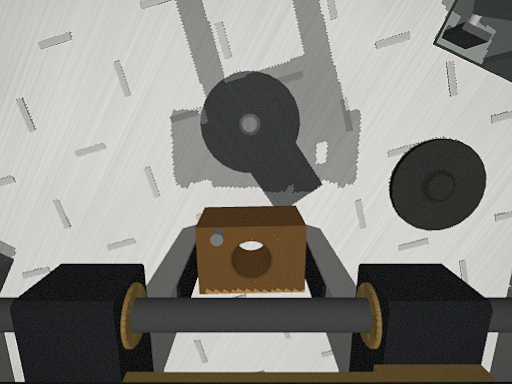

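```bash
python3 - <<'E'
from h import *
c=robot.camera_info("wrist");p,R=cur();im=cv2.imread("pics/w10.png")
g=cv2.cvtColor(im,cv2.COLOR_BGR2GRAY).astype(int)
print(g[124,236:264],g[110:138,250])
print("disc row",np.where(g[122,190:310]<75)[0][[0,-1]]+190,"disc col",np.where(g[60:190,225]<75)[0][[0,-1]]+60)
t=plane(c,249.5,124.2,.056);d=plane(c,250,122,.012);print("tip",t,"disc",d)
hsv=cv2.cvtColor(im,cv2.COLOR_BGR2HSV)
print(hsv[259,222:282,2]);print(hsv[232:292,251,2])
o,dd=ray(c,251.5,259.5);o=R.inv().apply(o-p);dd=R.inv().apply(dd);b=o+dd*(-.013-o[0])/dd[0];print("bore",b)
E
```

```text
[ 60  57  56  74  84  89 115 128 126 126 123 121 124 125 124 129 128 126
 127 123 120  96  89  86  68  61  55  55] [ 57  58  53  72  99  98 105 115 130 128 127 126 129 124 124 127 129 127
 123 126 125 121  92  77  79  68  53  55]
disc row [207 298] disc col [ 83 165]
tip [ 0.4958947  -0.31063391  0.056     ] disc [ 0.49542036 -0.30949891  0.012     ]
[104 101  99 105 103 104 106  98  93  75  63  60  65  63  70  67  67  66
  65  68  72  68  69  72  72  74  70  73  69  71  71  71  72  75  71  71
  72  70  65  69  70  65  70  66  69  67  68  65  60  84  91 101 103 104
 107 107 102 103 102 104]
[104 100 105 100 103 103 116 122  93 177 228 220 215 214 215 211 214 207
 139  53  67  70  74  69  69  72  67  71  74  72  74  68  75  70  73  70
  71  71  73  71  77  69  68  75  69  76  91 102  98 100 104 106 103 100
 102 100 102 101 106 148]
bore [-1.30000000e-02  4.11192946e-05 -1.06471619e-03]
```

```bash
python3 - <<'E'
from h import *
go([.4961,-.3115,.105],Rt(.5,0))
E
```

```text
rot [ 0.0144 -0.0107  0.0027] shift [ 0.0419 -0.0017 -0.0631]
```

{"fn": "step_arm", "kwargs": {"rows": "0.014 -0.011 0.003 0 0 -0.015 0.04; 0.014 -0.011 0.003 0 -0.001 -0.03 0.04; 0.014 -0.011 0.003 0.005 -0.002 -0.045 0.04; 0.014 -0.011 0.003 0.015 -0.002 -0.058 0.04; 0.014 -0.011 0.003 0.03 -0.002 -0.063 0.04; 0.014 -0.011 0.003 0.04 -0.002 -0.063 0.04; 0.014 -0.011 0.003 0.042 -0.002 -0.063 0.04; 0.014 -0.011 0.003 0.042 -0.002 -0.063 0.04"}}

```text
clock: 26.63
position: [0.4954, -0.3125, 0.1036]
tcp_rot: [0.607, 0.361, 0.609, -0.361]
force: [0.4, -0.3, -3.6]
finger_gap: 0.575
```

```bash
python3 - <<'E'
from h import *
for i in range(8): robot.grab_frame("wrist")
c=robot.camera_info("wrist");im=robot.grab_frame("wrist");cv2.imwrite("pics/w11.png",cv2.resize(im[200:330,170:340,::-1],None,fx=3,fy=3));s=robot.state()
p,R=cur();print(p,s["clock"],s["force"]);go([.4961,-.3115,.085],Rt(.5,0))
E
```

```text
[ 0.49583315 -0.31319814  0.10454012] 27.0833 [ 0.43883704  0.15304836 -4.95975093]
rot [-0.0013  0.0001 -0.0001] shift [ 0.0195  0.001  -0.0014]
```

View pics/w11.png

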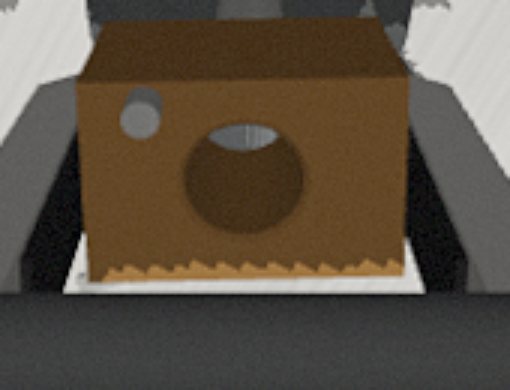

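{"fn": "step_arm", "kwargs": {"rows": "0 0 0 0 0.001 -0.0014 0.04; 0 0 0 0.003 0.001 -0.0014 0.04; 0 0 0 0.006 0.001 -0.0014 0.04; 0 0 0 0.010 0.001 -0.0014 0.04; 0 0 0 0.014 0.001 -0.0014 0.04; 0 0 0 0.018 0.001 -0.0014 0.04; 0 0 0 0.0195 0.001 -0.0014 0.04; 0 0 0 0.0195 0.001 -0.0014 0.04"}}

```text
clock: 27.75
position: [0.4953, -0.3107, 0.0837]
tcp_rot: [0.607, 0.361, 0.609, -0.361]
force: [0.0, 0.8, -4.2]
finger_gap: 0.575
```

```bash
python3 - <<'E'
from h import *
for i in range(5): robot.grab_frame("wrist")
s=robot.state();p,R=cur();print(p,s["clock"],s["force"],s["ft_torque"]);go([.4961,-.3115,.07],Rt(.5,0))
E
```

```text
[ 0.49605061 -0.31136239  0.08499551] 28.0 [ 0.1177862  -0.01264444 -4.42591256] [-0.03500715  0.0611691   0.03523535]
rot [-0.0012  0.0001 -0.0001] shift [ 0.015  -0.      0.0001]
```

Spot on; descend 13 mm onto the taper and check forces.

{"fn": "step_arm", "kwargs": {"rows": "0 0 0 0.002 0 0 0.04; 0 0 0 0.004 0 0 0.04; 0 0 0 0.006 0 0 0.04; 0 0 0 0.008 0 0 0.04; 0 0 0 0.01 0 0 0.04; 0 0 0 0.012 0 0 0.04; 0 0 0 0.013 0 0 0.04; 0 0 0 0.013 0 0 0.04"}}

```text
clock: 28.67
position: [0.4956, -0.311, 0.0712]
tcp_rot: [0.607, 0.361, 0.608, -0.361]
force: [-0.1, 0.2, -3.6]
finger_gap: 0.572
```

```bash
python3 - <<'E'
from h import *
f=[]
for i in range(4): robot.grab_frame("wrist");f.append(np.r_[robot.state()["force"],robot.state()["ft_torque"]])
print(cur()[0],np.mean(f,0));go([.4961,-.3115,.045],Rt(.5,0))
E
```

```text
[ 0.49596556 -0.31124727  0.07184436] [ 0.07122527 -0.07149186 -4.20539202 -0.01174631  0.03510817  0.01040249]
rot [-0.0011 -0.0002  0.    ] shift [ 0.0268 -0.      0.0003]
```

{"fn": "step_arm", "kwargs": {"rows": "0 0 0 0.003 0 0 0.04; 0 0 0 0.006 0 0 0.04; 0 0 0 0.009 0 0 0.04; 0 0 0 0.012 0 0 0.04; 0 0 0 0.015 0 0 0.04; 0 0 0 0.018 0 0 0.04; 0 0 0 0.021 0 0 0.04; 0 0 0 0.024 0 0 0.04"}}

```text
clock: 29.53
position: [0.4958, -0.3111, 0.0473]
tcp_rot: [0.608, 0.361, 0.608, -0.361]
force: [-0.6, 0.2, -3.8]
finger_gap: 0.571
```

```bash
python3 - <<'E'
from h import *
f=[]
for i in range(5): robot.grab_frame("wrist");f.append(np.r_[robot.state()["force"],robot.state()["ft_torque"]])
print(cur()[0],np.mean(f,0));go([.4961,-.3115,.038],Rt(.5,0))
E
```

```text
[ 0.49592387 -0.31124814  0.04778262] [ 0.23240681  0.26312486 -3.69902508 -0.06797497  0.0115179   0.01373812]
rot [-0.0011 -0.0003  0.    ] shift [0.0098 0.     0.0003]
```

Free over the pin (bottom ≈ 25 mm, disc at 12). Go down to near contact, then creep.

{"fn": "step_arm", "kwargs": {"rows": "0 0 0 0.002 0 0 0.04; 0 0 0 0.004 0 0 0.04; 0 0 0 0.006 0 0 0.04; 0 0 0 0.008 0 0 0.04; 0 0 0 0.01 0 0 0.04; 0 0 0 0.01 0 0 0.04; 0 0 0 0.01 0 0 0.04; 0 0 0 0.01 0 0 0.04"}}

```text
clock: 30.45
position: [0.4958, -0.3112, 0.0377]
tcp_rot: [0.608, 0.361, 0.608, -0.361]
force: [0.4, 0.2, -4.5]
finger_gap: 0.573
```

{"fn": "step_arm", "kwargs": {"rows": "0 0 0 0.0005 0 0 0.04; 0 0 0 0.001 0 0 0.04; 0 0 0 0.0015 0 0 0.04; 0 0 0 0.0015 0 0 0.04; 0 0 0 0.0015 0 0 0.04; 0 0 0 0.0015 0 0 0.04; 0 0 0 0.0015 0 0 0.04; 0 0 0 0.0015 0 0 0.04"}}

```text
clock: 31.12
position: [0.4958, -0.3112, 0.0362]
tcp_rot: [0.608, 0.361, 0.608, -0.361]
force: [-0.1, -0.4, -3.9]
finger_gap: 0.572
```

{"fn": "step_arm", "kwargs": {"rows": "0 0 0 0.0005 0 0 0.04; 0 0 0 0.001 0 0 0.04; 0 0 0 0.001 0 0 0.04; 0 0 0 0.001 0 0 0.04; 0 0 0 0.001 0 0 0.04; 0 0 0 0.001 0 0 0.04; 0 0 0 0.001 0 0 0.04; 0 0 0 0.001 0 0 0.04"}}

```text
clock: 31.78
position: [0.4958, -0.3112, 0.0352]
tcp_rot: [0.608, 0.361, 0.608, -0.361]
force: [0.3, -0.4, -4.8]
finger_gap: 0.57
```

```bash
python3 - <<'E'
from h import *
f=[]
for i in range(4): robot.grab_frame("wrist");f.append(robot.state()["force"])
print(cur()[0],np.mean(f,0))
E
```

```text
[ 0.49579222 -0.3111483   0.03518575] [-0.38848788 -0.20815732 -3.59909249]
```

{"fn": "step_arm", "kwargs": {"rows": "0 0 0 0.0005 0 0 0.04; 0 0 0 0.001 0 0 0.04; 0 0 0 0.001 0 0 0.04; 0 0 0 0.001 0 0 0.04; 0 0 0 0.001 0 0 0.04; 0 0 0 0.001 0 0 0.04; 0 0 0 0.001 0 0 0.04; 0 0 0 0.001 0 0 0.04"}}

```text
clock: 32.65
position: [0.4959, -0.3112, 0.0346]
tcp_rot: [0.608, 0.361, 0.608, -0.361]
force: [-2.0, 2.0, 3.3]
finger_gap: 0.573
```

{"fn": "step_arm", "kwargs": {"rows": "0 0 0 0.0005 0 0 0.04; 0 0 0 0.0005 0 0 0.04; 0 0 0 0.0005 0 0 0.04; 0 0 0 0.0005 0 0 0.04; 0 0 0 0.0005 0 0 0.04; 0 0 0 0.0005 0 0 0.04; 0 0 0 0.0005 0 0 0.04; 0 0 0 0.0005 0 0 0.04"}}

```text
clock: 33.32
position: [0.4959, -0.3113, 0.0346]
tcp_rot: [0.608, 0.361, 0.608, -0.361]
force: [-2.0, 2.8, 7.1]
finger_gap: 0.569
```

```bash
python3 - <<'E'
from h import *
f=[]
for i in range(4): robot.grab_frame("wrist");f.append(robot.state()["force"])
print(cur()[0],np.mean(f,0))
E
```

```text
[ 0.4959131  -0.31125214  0.03460635] [-3.07849426  1.84243358  6.34405182]
```

{"fn": "step_arm", "kwargs": {"rows": "0 0 0 0 0 0 0.056; 0 0 0 0 0 0 0.058; 0 0 0 0 0 0 0.062; 0 0 0 0 0 0 0.07; 0 0 0 0 0 0 0.08; 0 0 0 0 0 0 0.08; 0 0 0 0 0 0 0.08; 0 0 0 0 0 0 0.08"}}

```text
clock: 34.18
position: [0.4958, -0.3111, 0.0336]
tcp_rot: [0.608, 0.361, 0.608, -0.361]
force: [0.5, -0.4, -0.3]
finger_gap: 0.852
```

{"fn": "step_arm", "kwargs": {"rows": "0 0 0 -0.01 0 0 0.08; 0 0 0 -0.03 0 0 0.08; 0 0 0 -0.05 0 0 0.08; 0 0 0 -0.07 0 0 0.08; 0 0 0 -0.09 0 0 0.08; 0 0 0 -0.12 0 0 0.08; 0 0 0 -0.12 0 0 0.08; 0 0 0 -0.12 0 0 0.08"}}

```text
clock: 34.85
position: [0.4974, -0.3125, 0.1569]
tcp_rot: [0.61, 0.361, 0.606, -0.361]
force: [0.6, -0.4, -0.7]
finger_gap: 0.852
```

```bash
python3 - <<'E'
from h import *
for i in range(3): robot.grab_frame("top")
s=robot.state();print(s["clock"],s["position"],s["force"])
w=robot.grab_frame("wrist");t=robot.grab_frame("top");sd=robot.grab_frame("side")
o=np.zeros((600,800,3),np.uint8);R=cv2.resize
o[:300,:400]=R(w,(400,300));o[:300,400:]=R(t,(400,300));o[300:,:400]=R(sd,(400,300));o[300:,400:]=R(sd[240:345,250:390],(400,300))
cv2.imwrite("pics/end.png",o[:,:,::-1])
c=robot.camera_info("wrist");print(proj(c,[[.4956,-.3106,.048],[.4956,-.3106,.056]]))
E
```

```text
35.0 [ 0.4950241  -0.31050838  0.15248049] [-0.51549577  0.11196181  0.02141282]
[[251.90066857 201.28571127]
 [251.91864681 203.77983149]]
```

```bash
python3 - <<'E'
from h import *
c=robot.camera_info("wrist");w=robot.grab_frame("wrist")
hsv=cv2.cvtColor(w,cv2.COLOR_RGB2HSV);m=((hsv[...,0]>5)&(hsv[...,0]<25)&(hsv[...,1]>140)).astype(np.uint8)
k=max(cv2.findContours(m,0,2)[0],key=cv2.contourArea);print(cv2.boundingRect(k),cv2.approxPolyDP(k,3,True)[:,0].tolist())
A=Rt(.5,0).as_matrix();y=A[:,1];z=A[:,2]
C=np.array([.4956,-.3106,.048])
print(proj(c,[C+sy*.027*y+sz*.018*z for sy,sz in((-1,-1),(1,-1),(1,1),(-1,1))]).round(0).tolist())
u,v=proj(c,C)[0].astype(int);print(cv2.cvtColor(w,cv2.COLOR_RGB2GRAY)[v,u-25:u+26:2])
# loose parts in the top view, before vs now
a=cv2.imread("pics/top0.png");b=robot.grab_frame("top")[:,:,::-1]
for n,x,yy in(("nozzle",281,234),("gl1",218,251),("gl2",126,128),("diaph",357,127),("scraper",131,198)):
    T=a[yy-20:yy+20,x-20:x+20];r=cv2.matchTemplate(b[yy-32:yy+32,x-32:x+32].copy(),T,cv2.TM_CCOEFF_NORMED);q=cv2.minMaxLoc(r);print(n,round(q[1],2),np.array(q[3])-12)
E
```

```text
(188, 364, 324, 19) [[511, 365], [436, 364], [431, 373], [410, 374], [190, 373], [188, 381], [206, 382], [207, 378], [287, 382], [292, 378], [298, 382], [368, 381], [367, 377], [378, 382], [381, 376], [382, 381], [457, 382], [458, 378], [509, 381]]
[[220.0, 180.0], [284.0, 180.0], [283.0, 221.0], [221.0, 221.0]]
[124 122 123 122 121 122 124  42  49  95 160 180 168 172 179 176 137  94
  53 107 120 122 116 117 118 122]
nozzle 0.54 [0 0]
gl1 0.99 [0 0]
gl2 0.99 [0 0]
diaph 0.99 [0 0]
scraper 0.99 [0 0]
```

```bash
python3 - <<'E'
from h import *
c=robot.camera_info("wrist");w=robot.grab_frame("wrist")
hsv=cv2.cvtColor(w,cv2.COLOR_RGB2HSV);m=((hsv[...,0]>3)&(hsv[...,0]<25)&(hsv[...,1]>120)).astype(np.uint8);m[270:]=0
k=max(cv2.findContours(m,0,2)[0],key=cv2.contourArea);print(cv2.boundingRect(k),cv2.contourArea(k))
s=robot.state();print(s["clock"],s["force"]);robot.finish_job()
E
```

```text
(219, 173, 64, 49) 2872.5
35.3 [ 0.5309755   0.30898687 -0.19317833]
the job is handed in; nothing more can be done
```

I scraped both faces of the slide block right to left, seated it nipple up over the crank pin, and handed the job in at about 35 s. No verdict was reported.

- **Scraping:** The mean pressing force was about 5 to 5.6 N in each pass, well under 25 N. From the spring figures that means about 5 mm of blade travel. I held the block at about -20, -1 and +20 mm from the edge, first with the nipple side and then with the opposite face after a half turn.
- **Seating:** The block went down the pin with no contact force until it met the disc, with the gripper about where full seating was expected. I then opened the gripper and lifted it clear.
- **Last checks:** In the wrist image the block's outline was within about 1 px of the spot predicted for a seated, centred block. The pin showed inside the bore. The wrist force was near zero.
- **Loose parts:** Matching the top view against the first picture showed no shift for the diaphragm, both glands or the scraper. The nozzle also matched in place, but weakly (0.54 against 0.99), probably because of the arm's shadow; nothing came near it.
- **Checks that failed or disagreed:** The final picture was refused because the limit of 12 was reached, so the end state was checked by numbers only. The top camera and the wrist camera also disagreed by about 3 mm on the scraper position. I relied mainly on the wrist camera and found the blade by touch.

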